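Latch back the napkin dispensers' pressure plates

ROBOT

A 6-joint arm with a two-finger parallel gripper is mounted at the origin on the work surface. World frame = base frame: x ahead of the robot, y to its left, z up, the work surface at z = 0. Lengths are in m, angles in rad, forces in N, time in s.
With the tool pointing down it reaches from about 0.3 to 0.825 m from the base axis. Payload 5.4 kg.
Tool frame: the origin (TCP) lies on the centre line of the jaws, within the pads' length; the fingertips stand 25 mm ahead of it and the grasp point (between the pads) lies 6 mm ahead of it; x points along the fingers, z is the direction in which the jaws open and shut, and the axes are right-handed (so a half turn about x gives the same grasp; the last joint's range is limited). The gripper opens to 92 mm and grips with 3 to 60 N. Pads are 20 mm wide; open, the fingers measure 128 mm over their backs; the gripper's body (75 mm by 189 mm) begins 69 mm behind the grasp point.
Start: joints at [-1.428, 0.158, 1.597, -0, 1.386, -0.21], TCP at [0.199, -0.54, 0.24] pointing down, gripper open.
Joint ranges: [-2.91, 2.91], [-0.94, 2.29], [0.18, 2.7], [-1.29, 4.43], [0.17, 2.64], [-3, 3]. Speed limits (rad/s): [2.57, 2.57, 3.14, 3.14, 3.14, 3.14].

INTERFACE

Orientations are given as a rotation vector (axis times angle).
In Python, from cell import sensors, optics, ticket gives the robot as it stands. The module is installed in compiled form; this text tells all that it offers.
- The arm moves only by the tool step_arm, never from a script. Its argument "increments" is a list of rows, each a list of 3 entries, a list of its own where there are three numbers: the gripper command: -1 is fully open, 1 is shut, values between are in proportion, then the shift along the world's x, y, z in m, then the turn, a rotation vector about the world's x, y, z in rad. A call has 1 to 5 rows; each row is the pose to reach, as a shift and turn from the pose commanded when the call began; what a row does not reach only later rows make up. A row lasts 1/12 s, in which the tool goes at most 41.7 mm and 7.16 degrees, less where a joint would pass 70% of its speed; a pose out of reach is approached as far as the arm can. A call with a gripper value outside its range is refused whole. The fingers move at their own pace and stop on an object; "newtons" is the grip in N (left out, the last holds). Time passes only in rows, so rows that repeat a pose let the fingers close. It gives the time, the measured TCP pose, the force and the opening at its end, in the units of the state.
- sensors.get_obs(): the state, without advancing time (a new reading comes with each control period).
- optics.capture(name): name is "scene" or "top" or "wrist"; returns the picture (420x560x3 uint8, blue, green, red); there is no depth.
- optics.camera_params(name): a dict with "intrinsics" (3x3 intrinsics, pixels), "rvec" (rotation vector, rad) and "tvec" (3), from world to camera coordinates, as OpenCV has them. Camera axes: x right, y down, z forward; pixel columns grow to the right and rows downward; lengths in m; the calibration is good to about 2 mm. A picture is of the moment at which its call begins: read the wrist's pose just before it. camera_params takes no time and is no camera call; for the wrist camera it gives the pose at the moment of the call.
- ticket.close_job(): hands the job in, once; it reports no verdict.
The state is a dict: "t": time; "joint_positions": joint angles; "dq": joint speeds; "joint_torque": joint torques, N m; "tcp_pos": TCP position; "eef_rot": TCP orientation; "force": force on the tool from outside, world axes, zero at the start; "wrist_torque": the same for the moment, N m; "width": finger opening in m.
Only numpy, scipy, OpenCV 4.12 (cv2) and the standard library are available. Lean on these libraries where they do the work, as an engineer would, in place of code of your own. Each camera call takes 0.05 s, during which the arm holds its last target.

TASK

The three napkin dispensers lie on their backs with their face plates off, waiting to be refilled. Wherever a sprung pressure plate is still standing up, press it down until its catch snaps over it and holds it, so that in the end all three plates stay down in their dispensers by themselves. Do not shove the dispensers out of place, and leave the salt shaker, creamer, ashtray and sugar pourer standing where they are.

Things in the scene. Friction and masses are not known exactly. Their poses are not given: they have to be found in the camera images.
- dispenser_1: Napkin dispenser, loose, about 1 kg, on its back, open front up: black box, chrome rim, outside 190 long (its x) x 110 wide (y) x 86 mm high, walls 4 mm (well 182 x 102). Origin: centre of its underside, on the counter. x runs from the catch end (-x, turned to the robot) to the hinge end; z up. The plate's hinge pin lies along y at (80, 0, 26) mm. The three stand side by side in any order.
- plate_1 (a joint): Hinge angle (rad) of the sprung aluminium pressure plate in dispenser_1. 0: up, sloping 27 degrees, free edge 16 mm above the rim. Grows as pressed. 0.48: level, held under the catch. Press a few mm past this so that the catch can snap over it; the stop is at 0.56 (pad 10 mm lower than latched). If let go before the catch snaps, it springs back to 0. Each plate starts either up or latched.
- plate_1_pad (a point): Centre of the dark round thumb pad, 34 mm across, on plate_1's upper face: press here, 130 mm from the hinge, 28 mm short of the free edge. Plate 92 mm wide, 3 mm thick. Pad height over the counter 88 mm with the plate up, 28 mm latched (then at x = -50 mm of the dispenser). Pressing takes 2 N at the top, 4 N low down, up to 8 N as the catch gives way. x towards the hinge, z out of the face.
- catch_1_nose (a point): Lower tip of the brass spring catch of dispenser_1, at rest; 16 mm inside the -x end wall, 29 mm over the counter. The catch is 18 mm wide, flat below, bevelled on top up to 45 mm over the counter. The plate's free edge pushes it back 7 mm into the end wall on the way down. Its thumb tab shows 14 mm outside that wall. Keep the fingers clear of it. Axes as the dispenser's.
- dispenser_2: Second napkin dispenser, the same in all its parts and axes as dispenser_1, with its own pressure plate (joint plate_2) and catch. At the counter's sides, out of the way of the work, stand a fixed slotted oak stand with the three chrome face plates upright (left, 200 mm high) and a fixed low cabinet with one shallow drawer (right, 95 mm high).
- plate_2 (a joint): Hinge angle (rad) of the pressure plate in dispenser_2; the same plate and the same values as plate_1.
- plate_2_pad (a point): Centre of the thumb pad on plate_2's upper face, as on plate_1.
- catch_2_nose (a point): Lower tip of the catch of dispenser_2, as on dispenser_1.
- dispenser_3: Third napkin dispenser, the same in all its parts and axes as dispenser_1, with its own pressure plate (joint plate_3) and catch.
- plate_3 (a joint): Hinge angle (rad) of the pressure plate in dispenser_3; the same plate and the same values as plate_1.
- plate_3_pad (a point): Centre of the thumb pad on plate_3's upper face, as on plate_1.
- catch_3_nose (a point): Lower tip of the catch of dispenser_3, as on dispenser_1.
- salt_shaker: Green glass salt shaker with chrome cap, loose, 50 mm across, 92 mm high. Origin: centre of its underside, z up. Bystander.
- creamer: Ridged aluminium creamer pitcher, loose, 82 mm across, 100 mm high, with a black handle. Origin: centre of its underside, z up. Bystander.
- ashtray: Red bakelite ashtray, loose, 112 mm across, 28 mm high. Origin: centre of its underside, z up. Bystander.
- sugar_pourer: Glass sugar pourer with chrome top, loose, 72 mm across, 150 mm high. Origin: centre of its underside, z up. Bystander.

How it is judged:
At the end, for the whole second after the job is handed in: All three pressure plates are down and held by their catches with nothing touching them (hinge angle above 0.455 rad, at rest); each dispenser lies flat within 30 mm of where it was, and the salt shaker, creamer, ashtray and sugar pourer stand upright within 30 mm of where they were (value of joint each of plate_1, plate_2, plate_3 above 0.455 rad and velocity of joint each of plate_1, plate_2, plate_3 below 0.05 rad/s and distance of each of dispenser_1, dispenser_2, dispenser_3, salt_shaker, creamer, ashtray, sugar_pourer from where it was at the start of the episode below 0.03 m and angle between each of dispenser_1, dispenser_2, dispenser_3's own z axis and vertical below 0.05 rad and angle between each of salt_shaker, creamer, ashtray, sugar_pourer's own z axis and vertical below 0.1 rad).
It fails at once if a dispenser was shoved more than 50 mm or tipped (distance of any of dispenser_1, dispenser_2, dispenser_3 from where it was at the start of the episode above 0.05 m or angle between any of dispenser_1, dispenser_2, dispenser_3's own z axis and vertical above 0.3 rad).
It fails at once if the salt shaker, creamer, ashtray or sugar pourer was knocked over (angle between any of salt_shaker, creamer, ashtray, sugar_pourer's own z axis and vertical above 0.5 rad).
It also fails if it takes over 40 s, if anything falls off the work surface, if the arm or the gripper's body presses on something with over 40 N, if the wrist force passes 120 N, or if a joint passes its speed limit or range.

## Working session

There is one attempt and no reset: what is moved stays moved. The work goes in short steps, Python scripts to look and compute and a tool call to move; the robot and the scene stay as the last step left them, time stands still between calls to the robot, and variables do not carry over. Pictures are saved under pics/ and viewed, and the job is handed in when it is done.

Besides the shell and the picture viewer there is one more tool, called after ">>>" as name([rows], argument=value, ...), one row to a line, values as JSON. step_arm: Moves the arm, as the interface text tells. Its arguments: {"type":"object","properties":{"increments":{"type":"array"},"newtons":{"type":"number"}},"required":["increments"]}

```bash
mkdir -p pics
python3 - <<'E'
from cell import sensors, optics
import cv2
o=sensors.get_obs()
print({k:(v if not hasattr(v,'round') else v) for k,v in o.items()})
for n in ("scene","top"):
    cv2.imwrite(f"pics/{n}0.png",optics.capture(n)); p=optics.camera_params(n); print(n,p)
E
```

```text
{'t': 0.0, 'joint_positions': array([-1.42808645e+00,  1.59001070e-01,  1.59824228e+00, -8.18406360e-06,
        1.38620135e+00, -2.10077791e-01]), 'dq': array([ 0.00158927,  0.00057181, -0.00049339,  0.00080028,  0.00032213,
        0.0009262 ]), 'joint_torque': array([-1.16877258e-03, -3.85565829e+01, -3.22113025e+01,  7.00931693e-02,
        3.78764130e-02, -1.34309780e-04]), 'tcp_pos': array([ 0.1985758 , -0.53899798,  0.23864081]), 'eef_rot': array([ 0.94680226,  1.35699905, -0.9445747 ]), 'force': array([0.17635559, 0.14967105, 0.01421359]), 'wrist_torque': array([ 0.00559172,  0.01978092, -0.0273656 ]), 'width': 0.09172656218490341}
scene {'intrinsics': array([[465.74397018,   0.        , 279.40238488],
       [  0.        , 465.74397018, 210.48348399],
       [  0.        ,   0.        ,   1.        ]]), 'rvec': array([ 0.91101164,  2.73727353, -0.75671392]), 'tvec': array([ 0.47762486, -0.26773354,  1.49254408])}
top {'intrinsics': array([[492.29822044,   0.        , 286.11538174],
       [  0.        , 492.29822044, 212.65158852],
       [  0.        ,   0.        ,   1.        ]]), 'rvec': array([ 2.20290302, -2.14816897,  0.11213139]), 'tvec': array([-0.0190328 ,  0.60055082,  1.32289081])}
```

View pics/scene0.png

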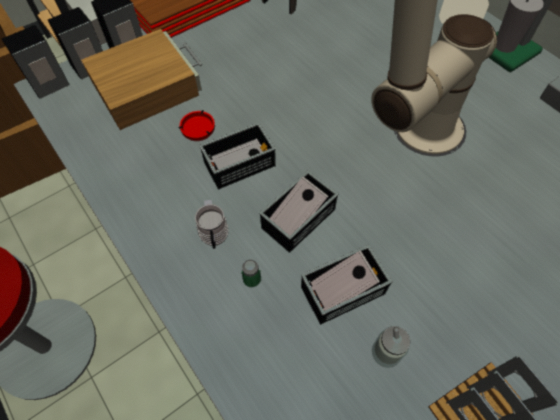

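View pics/top0.png

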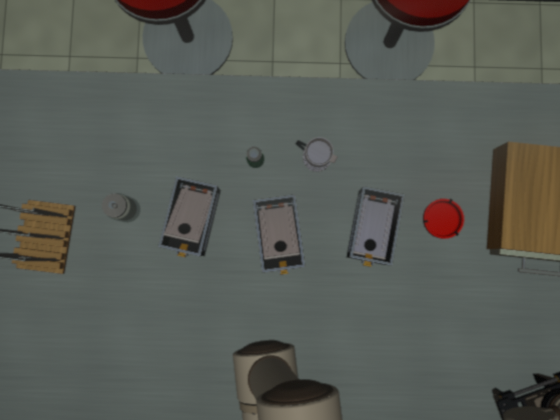

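The top view shows the three dispensers near px (190,217), (279,234) and (374,226). Pads are at about (184,229), (280,246) and (370,245). In the scene view the right-hand one (238,155) looks latched. Next I'll zoom in and triangulate the pads.

Run:
```python
import cv2,numpy as np
t=cv2.imread("pics/top0.png"); s=cv2.imread("pics/scene0.png")
cv2.imwrite("pics/topz.png",cv2.resize(t[170:280,150:415],None,fx=3,fy=3,interpolation=cv2.INTER_CUBIC))
cv2.imwrite("pics/scz.png",cv2.resize(s[115:330,190:400],None,fx=2.75,fy=2.75,interpolation=cv2.INTER_CUBIC))
```

```text
(no output)
```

View pics/topz.png

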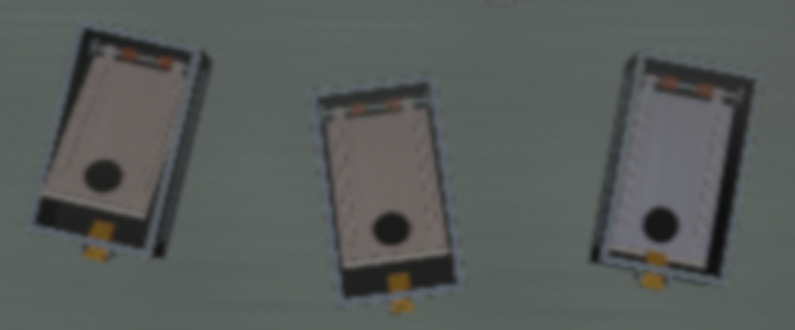

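View pics/scz.png

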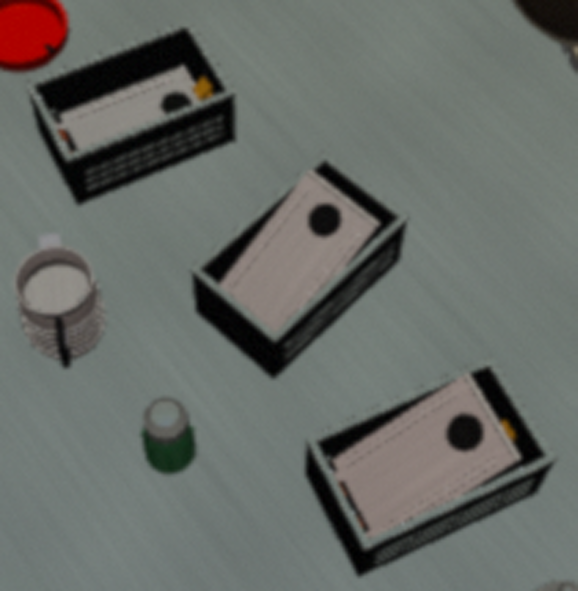

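The zoomed views show the right dispenser's plate down under its catch, and the left and middle plates standing up. Now the pad triangulation, plus rim corners read from the zoomed top picture.

```bash
cat > h.py <<'E'
import cv2,numpy as np
from cell import optics
def cam(n):
    p=optics.camera_params(n);R=cv2.Rodrigues(np.array(p["rvec"]))[0];return p["intrinsics"],R,np.array(p["tvec"]).reshape(3)
def ray(n,uv,c=None):
    K,R,t=c or cam(n); d=R.T@np.linalg.inv(K)@np.array([uv[0],uv[1],1.]);return -R.T@t,d/np.linalg.norm(d)
def plane(n,uv,z,c=None):
    o,d=ray(n,uv,c);return o+d*(z-o[2])/d[2]
def tri(a,b):
    (o1,d1),(o2,d2)=a,b
    s=np.linalg.lstsq(np.c_[d1,-d2],o2-o1,rcond=None)[0]
    p,q=o1+s[0]*d1,o2+s[1]*d2
    return (p+q)/2,np.linalg.norm(p-q)
E
python3 - <<'E'
from h import *
t=cv2.imread("pics/top0.png"); s=cv2.imread("pics/scene0.png")
def pad(im,c,r,lo=85):
    g=cv2.cvtColor(im,cv2.COLOR_BGR2GRAY)
    m=(g<lo).astype(np.uint8)
    n,l,st,ce=cv2.connectedComponentsWithStats(m)
    i=l[c[1],c[0]]; return ce[i],st[i]
T={'L':(184,229),'M':(280,246),'R':(370,245)}; S={'L':(359,272),'M':(308,195),'R':(254,153)}
for k in T:
    a,b=pad(t,T[k],9),pad(s,S[k],9)
    print(k,a[0],a[1],b[0],b[1]); 
    print(tri(ray("top",a[0]),ray("scene",b[0])), plane("top",a[0],.088),plane("top",a[0],.028))
# rim corners (top zoom px/3+offset): hingeL,hingeR,catchR,catchL outer
C={'L':[(84,28),(208,52),(155,258),(34,227)],'M':[(317,97),(430,84),(459,285),(341,299)],'R':[(636,53),(755,77),(722,280),(592,262)]}
C['L'][2]=(150,256);C['R'][3]=(600,262)
for k in C:
    P=np.array([plane("top",((u+1)/3-1/3+150,v/3+170),.086) for u,v in C[k]])
    x=((P[0]+P[1])-(P[2]+P[3]))/2; w=((P[0]+P[3])-(P[1]+P[2]))/2
    print(k,P[:,:2].round(3).tolist(),'c',P.mean(0).round(3),'len',np.linalg.norm(x).round(3),'wid',np.linalg.norm(w).round(3),'yaw',np.arctan2(x[1],x[0]).round(3),np.arctan2(-w[0],w[1]).round(3))
E
```

```text
L [184.09090909 228.34848485] [177 223  15  12 132] [358.50331126 271.7615894 ] [352 265  14  14 151]
(array([0.54724186, 0.26207742, 0.08686661]), np.float64(6.246430380742441e-05)) [0.54715373 0.26187333 0.088     ] [0.55068557 0.2738937  0.028     ]
M [280.18604651 245.7751938 ] [274 240  14  12 129] [307.5 194.5] [302 189  12  12 116]
(array([0.50772628, 0.01001335, 0.08787404]), np.float64(0.0007696792155751771)) [0.50800041 0.0097463  0.088     ] [0.50970598 0.01000643 0.028     ]
R [369.88372093 244.54263566] [364 239  13  12 129] [253.39344262 151.91803279] [249 149  11   7  61]
(array([ 0.5189239 , -0.23418582,  0.03243814]), np.float64(0.0003136301456266913)) [ 0.51706975 -0.22441904  0.088     ] [ 0.51919835 -0.23508137  0.028     ]
L [[0.676, 0.284], [0.658, 0.174], [0.478, 0.218], [0.501, 0.319]] c [0.578 0.249 0.086] len 0.182 wid 0.108 yaw -0.218 -0.192
M [[0.621, 0.077], [0.635, -0.022], [0.46, -0.051], [0.445, 0.051]] c [0.54  0.014 0.086] len 0.177 wid 0.101 yaw 0.157 0.142
R [[0.667, -0.203], [0.648, -0.308], [0.47, -0.279], [0.483, -0.173]] c [ 0.567 -0.241  0.086] len 0.184 wid 0.107 yaw -0.158 -0.148
```

Triangulated pad heights are 87 mm (left), 88 mm (middle) and about 32 mm (right, partly occluded in the scene view). So left and middle are up and the right one is latched. Rim sizes come out within 1 cm of nominal. Next, tool yaw and bystander clearances.

Run:
```python
from h import *
from cell import sensors
from scipy.spatial.transform import Rotation as Ro
o=sensors.get_obs(); R=Ro.from_rotvec(o['eef_rot']).as_matrix(); print(R.round(3))
z=R[:,2]; print('jaw yaw',np.arctan2(z[1],z[0]))
for k,yaw in (('M',.15),('L',-.205)):
    d=yaw+np.pi/2-np.arctan2(z[1],z[0]); d=(d+np.pi/2)%np.pi-np.pi/2; print(k,'turn',d)
for n,uv,h in (('pourer',(120,206),.15),('salt',(254,154),.09),('creamer',(319,152),.1)): print(n,plane("top",uv,h).round(3))
print(o['tcp_pos'])
```

```text
[[-0.     0.938  0.346]
 [ 0.002  0.346 -0.938]
 [-1.     0.    -0.002]]
jaw yaw -1.217996551969089
M turn -0.2027997748258077
L turn -0.5577997748258081
pourer [0.595 0.411 0.15 ]
salt [0.749 0.085 0.09 ]
creamer [ 0.757 -0.086  0.1  ]
[ 0.19857828 -0.53909125  0.23876473]
```

>>> step_arm([
  [1, [0.02, 0.036, 0], [0, 0, -0.04]],
  [1, [0.04, 0.072, 0], [0, 0, -0.08]],
  [1, [0.06, 0.108, 0], [0, 0, -0.12]],
  [1, [0.08, 0.144, 0], [0, 0, -0.16]],
  [1, [0.1, 0.18, 0], [0, 0, -0.2]],
], newtons=20)

```text
t: 0.52
tcp_pos: [0.299, -0.3576, 0.2391]
eef_rot: [1.098, 1.277, -1.098]
force: [0.5, -0.5, 0.2]
width: 0.0605
```

>>> step_arm([
  [1, [0.02, 0.036, 0], [0, 0, 0]],
  [1, [0.04, 0.072, 0], [0, 0, 0]],
  [1, [0.06, 0.108, 0], [0, 0, 0]],
  [1, [0.08, 0.144, 0], [0, 0, 0]],
  [1, [0.1, 0.18, 0], [0, 0, 0]],
])

```text
t: 0.93
tcp_pos: [0.399, -0.1775, 0.2394]
eef_rot: [1.096, 1.277, -1.096]
force: [0.8, -1.3, 0.7]
width: 0.0272
```

>>> step_arm([
  [1, [0.02, 0.036, 0], [0, 0, 0]],
  [1, [0.04, 0.072, 0], [0, 0, 0]],
  [1, [0.06, 0.108, 0], [0, 0, 0]],
  [1, [0.08, 0.144, 0], [0, 0, 0]],
  [1, [0.109, 0.189, 0], [0, 0, 0]],
])

```text
t: 1.35
tcp_pos: [0.5014, 0.0018, 0.2393]
eef_rot: [1.095, 1.278, -1.096]
force: [-0.4, -0.0, 1.0]
width: 0.0004
```

>>> step_arm([
  [1, [0, 0, -0.03], [0, 0, 0]],
  [1, [0, 0, -0.06], [0, 0, 0]],
  [1, [0, 0, -0.09], [0, 0, 0]],
  [1, [0, 0, -0.09], [0, 0, 0]],
  [1, [0, 0, -0.09], [0, 0, 0]],
])

```text
t: 1.77
tcp_pos: [0.4998, -0.0001, 0.1483]
eef_rot: [1.095, 1.282, -1.098]
force: [1.0, -0.0, -0.6]
width: 0.0003
```

>>> step_arm([
  [1, [0.008, 0.01, -0.02], [0, 0, 0]],
  [1, [0.008, 0.01, -0.025], [0, 0, 0]],
  [1, [0.008, 0.01, -0.025], [0, 0, 0]],
])

```text
t: 2.02
tcp_pos: [0.5093, 0.0093, 0.1251]
eef_rot: [1.095, 1.278, -1.096]
force: [0.1, -0.1, -0.5]
width: 0.0002
```

Run:
```python
from h import *
s=optics.capture("scene"); w=optics.capture("wrist")
cv2.imwrite("pics/a1.png",np.hstack([cv2.resize(s[115:330,190:400],(400,410)),cv2.resize(w,(400,300)).copy() if 0 else cv2.copyMakeBorder(cv2.resize(w,(400,300)),0,110,0,0,0)]))
```

```text
(no output)
```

View pics/a1.png

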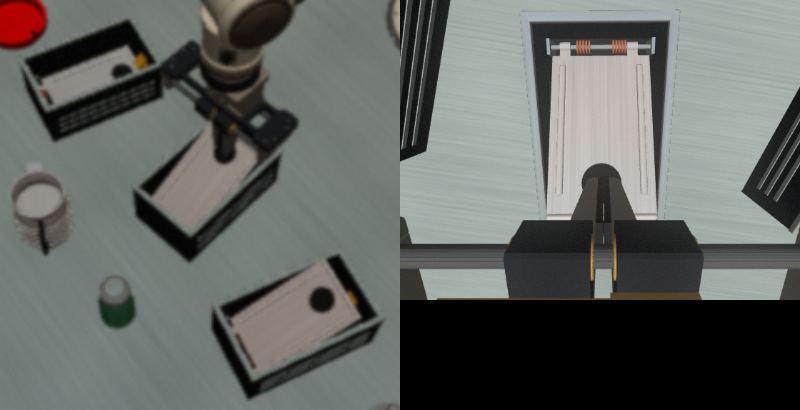

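The wrist view shows the closed fingertips directly over the middle pad (600,175) and square to the plate. I'll press along the hinge arc.

>>> step_arm([
  [1, [0, 0, -0.01], [0, 0, 0]],
  [1, [-0.003, 0, -0.02], [0, 0, 0]],
  [1, [-0.006, -0.001, -0.03], [0, 0, 0]],
  [1, [-0.009, -0.001, -0.038], [0, 0, 0]],
  [1, [-0.012, -0.002, -0.046], [0, 0, 0]],
])

```text
t: 2.53
tcp_pos: [0.4973, 0.0074, 0.0779]
eef_rot: [1.097, 1.277, -1.095]
force: [3.0, 0.3, 2.0]
width: 0.0004
```

>>> step_arm([
  [1, [-0.001, 0, -0.008], [0, 0, 0]],
  [1, [-0.002, 0, -0.015], [0, 0, 0]],
  [1, [-0.002, 0, -0.02], [0, 0, 0]],
  [1, [-0.002, 0, -0.024], [0, 0, 0]],
  [1, [-0.002, 0, -0.026], [0, 0, 0]],
])

```text
t: 2.95
tcp_pos: [0.4953, 0.0073, 0.0523]
eef_rot: [1.096, 1.277, -1.096]
force: [-0.5, -0.9, 3.4]
width: 0.0002
```

>>> step_arm([
  [1, [0, 0, -0.003], [0, 0, 0]],
  [1, [0, 0, -0.006], [0, 0, 0]],
  [1, [0, 0, -0.008], [0, 0, 0]],
  [1, [0, 0, -0.008], [0, 0, 0]],
])

```text
t: 3.28
tcp_pos: [0.4954, 0.0074, 0.0444]
eef_rot: [1.096, 1.277, -1.096]
force: [0.9, -1.1, 3.7]
width: 0.0005
```

The tip is at 19 mm, about 8 mm past the latched height, and the force is low. I'll raise it and watch.

>>> step_arm([
  [1, [0, 0, 0.006], [0, 0, 0]],
  [1, [0, 0, 0.012], [0, 0, 0]],
  [1, [0, 0, 0.03], [0, 0, 0]],
  [1, [0, 0, 0.055], [0, 0, 0]],
  [1, [0, 0, 0.09], [0, 0, 0]],
])

```text
t: 3.7
tcp_pos: [0.492, 0.0084, 0.1329]
eef_rot: [1.094, 1.285, -1.1]
force: [-0.4, 0.5, -0.5]
width: 0.0003
```

Run:
```python
from h import *
s=optics.capture("scene"); w=optics.capture("wrist")
cv2.imwrite("pics/a2.png",np.hstack([cv2.resize(s[115:330,190:400],(400,410)),cv2.copyMakeBorder(cv2.resize(w,(400,300)),0,110,0,0,0)]))
```

```text
(no output)
```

View pics/a2.png

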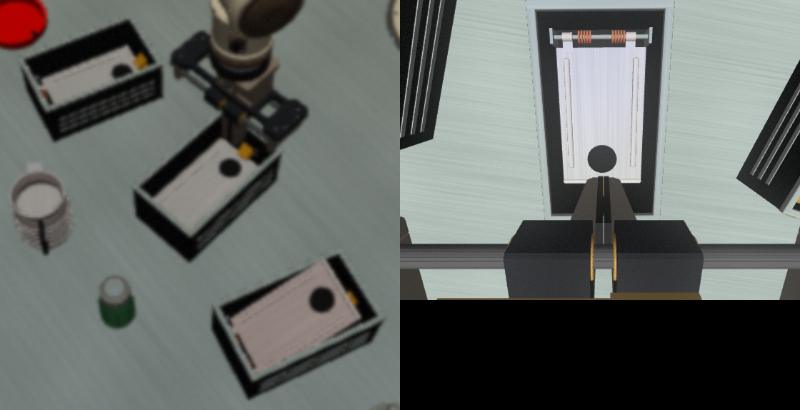

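The middle plate now lies flat with nothing touching it, its pad at wrist px (602,158), and the dispenser hasn't moved. On to the left one.

>>> step_arm([
  [1, [0, 0, 0.035], [0, 0, 0]],
  [1, [0, 0, 0.07], [0, 0, -0.05]],
  [1, [0, 0.02, 0.09], [0, 0, -0.15]],
  [1, [0.01, 0.055, 0.1], [0, 0, -0.25]],
  [1, [0.02, 0.09, 0.1], [0, 0, -0.355]],
])

```text
t: 4.22
tcp_pos: [0.5162, 0.0981, 0.2375]
eef_rot: [1.364, 1.1, -1.358]
force: [1.3, -0.6, -0.2]
width: 0.0008
```

>>> step_arm([
  [1, [0.007, 0.035, 0], [0, 0, 0]],
  [1, [0.014, 0.07, 0], [0, 0, 0]],
  [1, [0.021, 0.105, 0], [0, 0, 0]],
  [1, [0.028, 0.14, 0], [0, 0, 0]],
  [1, [0.033, 0.164, 0], [0, 0, 0]],
])

```text
t: 4.63
tcp_pos: [0.547, 0.2644, 0.2333]
eef_rot: [1.354, 1.11, -1.358]
force: [-0.5, -0.4, 0.3]
width: 0.0002
```

>>> step_arm([
  [1, [0, 0, -0.035], [0, 0, 0]],
  [1, [0, 0, -0.07], [0, 0, 0]],
  [1, [0, 0, -0.095], [0, 0, 0]],
  [1, [0, 0, -0.1], [0, 0, 0]],
  [1, [0, 0, -0.1], [0, 0, 0]],
])

```text
t: 5.05
tcp_pos: [0.5457, 0.2609, 0.1317]
eef_rot: [1.352, 1.11, -1.363]
force: [0.2, -0.8, 0.0]
width: 0.0004
```

Run:
```python
from h import *
s=optics.capture("scene"); w=optics.capture("wrist")
cv2.imwrite("pics/a3.png",np.hstack([cv2.resize(s[115:375,190:445],(400,410)),cv2.copyMakeBorder(cv2.resize(w,(400,300)),0,110,0,0,0)]))
```

```text
(no output)
```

View pics/a3.png

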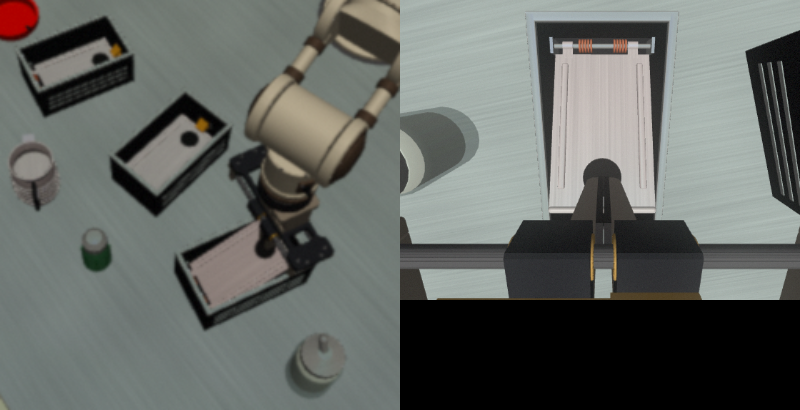

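The fingertips are centred on the left pad (602,172) and square to it, and the sugar pourer is clear of the gripper. Pressing now.

>>> step_arm([
  [1, [0.001, 0, -0.016], [0, 0, 0]],
  [1, [-0.002, 0.001, -0.026], [0, 0, 0]],
  [1, [-0.005, 0.001, -0.036], [0, 0, 0]],
  [1, [-0.008, 0.002, -0.044], [0, 0, 0]],
  [1, [-0.011, 0.002, -0.052], [0, 0, 0]],
])

```text
t: 5.57
tcp_pos: [0.538, 0.2638, 0.0831]
eef_rot: [1.359, 1.105, -1.354]
force: [1.5, 1.2, 1.7]
width: 0.0004
```

>>> step_arm([
  [1, [-0.001, 0, -0.008], [0, 0, 0]],
  [1, [-0.002, 0, -0.015], [0, 0, 0]],
  [1, [-0.002, 0.001, -0.02], [0, 0, 0]],
  [1, [-0.002, 0.001, -0.025], [0, 0, 0]],
  [1, [-0.002, 0.001, -0.027], [0, 0, 0]],
])

```text
t: 5.98
tcp_pos: [0.5348, 0.2643, 0.0557]
eef_rot: [1.355, 1.107, -1.358]
force: [-0.7, 0.1, 4.2]
width: 0.0007
```

>>> step_arm([
  [1, [0, 0, -0.003], [0, 0, 0]],
  [1, [0, 0, -0.006], [0, 0, 0]],
  [1, [0, 0, -0.007], [0, 0, 0]],
  [1, [0, 0, -0.007], [0, 0, 0]],
])

```text
t: 6.32
tcp_pos: [0.5349, 0.2643, 0.0482]
eef_rot: [1.356, 1.107, -1.357]
force: [-1.8, -0.2, 4.3]
width: 0.0001
```

>>> step_arm([
  [1, [0, 0, -0.002], [0, 0, 0]],
  [1, [0, 0, -0.004], [0, 0, 0]],
  [1, [0, 0, -0.004], [0, 0, 0]],
])

```text
t: 6.57
tcp_pos: [0.5351, 0.2643, 0.0442]
eef_rot: [1.356, 1.107, -1.357]
force: [-1.1, -1.4, 4.0]
width: 0.0001
```

>>> step_arm([
  [1, [0, 0, 0.006], [0, 0, 0]],
  [1, [0, 0, 0.012], [0, 0, 0]],
  [1, [0, 0, 0.03], [0, 0, 0]],
  [1, [0, 0, 0.06], [0, 0, 0]],
  [1, [0, 0, 0.1], [0, 0, 0]],
])

```text
t: 6.98
tcp_pos: [0.5327, 0.2638, 0.1426]
eef_rot: [1.352, 1.11, -1.363]
force: [0.7, -0.3, 0.2]
width: 0.0002
```

>>> step_arm([
  [1, [0, 0, 0.04], [0, 0, 0]],
  [1, [0, 0, 0.08], [0, 0, 0]],
  [1, [-0.03, -0.03, 0.1], [0, 0, 0]],
  [1, [-0.06, -0.06, 0.1], [0, 0, 0]],
  [1, [-0.08, -0.09, 0.1], [0, 0, 0]],
])

```text
t: 7.4
tcp_pos: [0.4548, 0.1745, 0.2468]
eef_rot: [1.358, 1.106, -1.351]
force: [0.1, -0.1, -0.6]
width: 0.0005
```

>>> step_arm([
  [1, [-0.03, -0.02, 0], [0, 0, 0]],
  [1, [-0.06, -0.04, 0], [0, 0, 0]],
  [1, [-0.06, -0.06, 0], [0, 0, 0]],
  [1, [-0.06, -0.06, 0], [0, 0, 0]],
])

```text
t: 7.73
tcp_pos: [0.3942, 0.1125, 0.2447]
eef_rot: [1.358, 1.104, -1.358]
force: [1.0, -0.2, -0.1]
width: 0.0005
```

Run:
```python
from h import *
t=optics.capture("top"); s=optics.capture("scene")
cv2.imwrite("pics/top9.png",t);cv2.imwrite("pics/scene9.png",s)
cv2.imwrite("pics/a4.png",np.hstack([cv2.resize(s[115:375,190:445],(400,410)),cv2.resize(t[130:290,90:480],(400,410)) if 0 else cv2.copyMakeBorder(cv2.resize(t[130:290,90:480],(400,164)),0,246,0,0,0)]))
t0=cv2.imread("pics/top0.png"); cv2.imwrite("pics/a5.png",np.vstack([cv2.resize(i[130:285,90:480],None,fx=1.9,fy=1.9) for i in (t0,t)]))
```

```text
(no output)
```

View pics/a4.png

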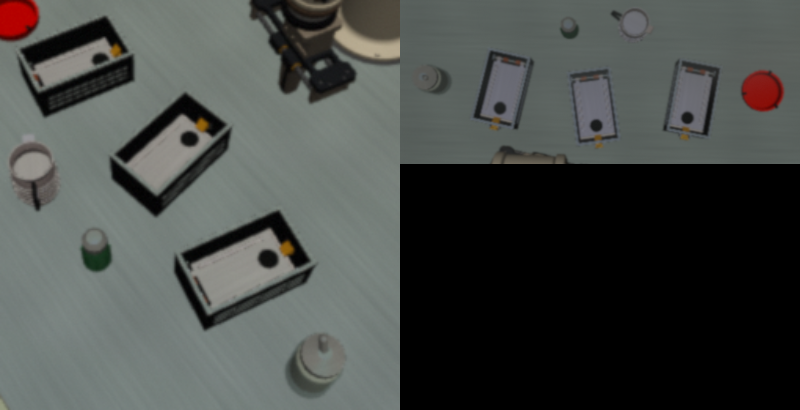

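View pics/a5.png

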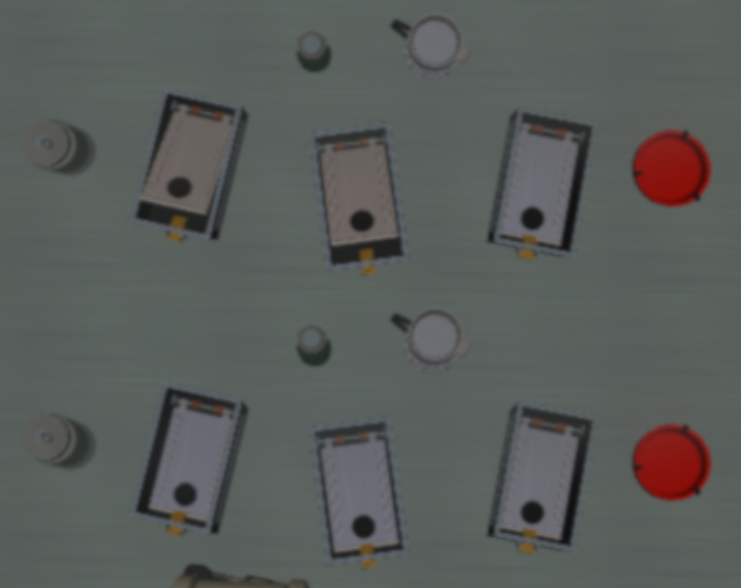

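All three plates look the same, down with the catch over the edge, and nothing else has moved between the before and after views. I'll check the pad heights once more, then hand in.

Run:
```python
from h import *
from cell import ticket
t=cv2.imread("pics/top9.png"); s=cv2.imread("pics/scene9.png")
def pad(im,c):
    m=(cv2.cvtColor(im,cv2.COLOR_BGR2GRAY)<85).astype(np.uint8)
    n,l,st,ce=cv2.connectedComponentsWithStats(m); i=l[c[1],c[0]]; return ce[i],st[i,4]
for k,a,b in (('L',(187,235),(361,279)),('M',(281,252),(311,203)),('R',(370,245),(254,153))):
    p,q=pad(t,a),pad(s,b); print(k,p[1],q[1],tri(ray("top",p[0]),ray("scene",q[0])))
d=cv2.absdiff(t,cv2.imread("pics/top0.png")).max(2)
for n,(u,v) in dict(pourer=(120,207),salt=(254,156),creamer=(319,153),ashtray=(443,218),R=(374,226)).items(): print(n,'maxdiff',d[v-25:v+25,u-25:u+25].max())
print(ticket.close_job())
```

```text
L 131 121 (array([0.53222408, 0.26516443, 0.02765299]), np.float64(0.0005030181869637036))
M 133 92 (array([0.49243209, 0.00772516, 0.02835795]), np.float64(0.0010842910635874593))
R 129 57 (array([ 0.51905161, -0.23430819,  0.03239874]), np.float64(2.4956609706132586e-05))
pourer maxdiff 2
salt maxdiff 3
creamer maxdiff 2
ashtray maxdiff 5
R maxdiff 4
the job is handed in; nothing more can be done
None
```

All three pressure plates are down and held by their catches, and I handed the job in at about 8 s of the 40 s allowed. The left and middle plates were standing up, so I pressed each along its hinge arc with the closed fingertips. I went 8–9 mm past the latched height, and the force readings at the end of each move stayed under about 5 N. The right plate was already latched, so I left it alone.

- **Pad heights:** with nothing touching them, the left and middle pads measure 27.7 and 28.4 mm, against the nominal 28 mm. The right pad measures 32.4 mm. That disagrees a little because the dispenser wall partly hides it from the scene camera. It read the same at the start, and it looks latched in every view.
- **Nothing shifted:** before and after top views show no change at the salt shaker, creamer, ashtray, sugar pourer or right dispenser. For the left and middle dispensers I only compared the pictures by eye and saw no shift. Their pads came to rest within about 2 mm of where I expected.

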